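Bring the blue vial rotator to its loading side

TASK

Turn the rotor of the blue vial rotator until the red empty seat faces straight up, ready for the next vials, and let go of it. Leave the green rotator as it is.

Things in the scene. Friction and masses are not known exactly. Their poses are not given: they have to be found in the camera images.
- blue_stand: Blue rotator's fixed stand: white base 110 x 190 x 14 mm (x, y, z), two blue posts 111 mm high at y = -80 and +80 mm, a level rotor between their steel centres. Origin: middle of the base's underside. z up; y along the rotor's axis (95 mm above the origin) to the crank end; -x faces the robot, yawed up to 20 degrees. A green twin stands on the counter too, to its left or right.
- blue_rotor (a joint): Blue rotor's angle, rad. 0: red seat and crank pin (same side) straight up; positive: leaning to the stand's -x, level at 1.57. Starts at 0.7 to 1.5, turns within -3 to 3 against 0.06 N m friction, stays where left. White drum, blue end discs, glass vials clipped on three sides (35 mm from the axis), on the fourth a red bar 100 x 16 mm, the empty seat.
- blue_pin (a point): Point to hold on the blue rotator's crank pin: a black round pin, 14 mm diameter, 50 mm long, parallel to the stand's y axis, 40 mm from the rotor's axis, reaching from y = 100 to 150 mm in the stand's frame; this point is at y = 126 mm. An aluminium crank arm 20 mm wide (y = 94 to 102 mm) carries it; past the arm nothing stands beside or under the pin.
- green_pin (a point): The same point on the crank pin of the twin rotator with green posts, which must not be turned.

How it is judged:
At the end, for the whole second after the job is handed in: The blue rotor is at rest with its red seat within 0.21 rad (12 degrees) of straight up (value of joint blue_rotor between -0.21 and 0.21 rad and velocity of joint blue_rotor between -0.05 and 0.05 rad/s); the robot touches nothing.
It fails at once if the green rotator's crank pin is moved by more than 8 mm (distance of green_pin from where it was at the start of the episode above 0.008 m).
It also fails if it takes over 32 s, if anything falls off the work surface, if the arm or the gripper's body presses on something with over 40 N, if the wrist force passes 120 N, or if a joint passes its speed limit or range.

ROBOT

A 7-joint arm with a two-finger parallel gripper is mounted at the origin on the work surface. World frame = base frame: x ahead of the robot, y to its left, z up, the work surface at z = 0. Lengths are in m, angles in rad, forces in N, time in s.
With the tool pointing down it reaches from about 0.4 to 0.85 m from the base axis. Payload 10.4 kg.
Tool frame: the origin (TCP) lies midway between the tips of the shut fingers; the grasp point (between the pads) lies manip.grip_depth behind it (manip.grip_depth is the distance from the TCP to the grasp point, in m); z points along the fingers, x is the direction in which the jaws open and shut, and the axes are right-handed (so a half turn about z gives the same grasp; the last joint's range is limited). The gripper opens to 85 mm and grips with 20 to 120 N. Pads are 22 mm wide; open, the fingers measure 114 mm over their backs; the gripper's body (76 mm by 85 mm) begins 54 mm behind the grasp point. The pads swing forward as they close: fully open they stand 13 mm farther back than shut.
Start: joints at [-1.149, 0.332, -0.065, 1.46, 0.022, 1.35, -0.088], TCP at [0.269, 0.564, 0.231] pointing down, gripper open.
Joint ranges: [-2.6, 2.6], [-0.5, 2.12], [-1.47, 1.34], [0.16, 2.42], [-1.27, 4.41], [0.06, 2.06], [-2.6, 2.6]. Speed limits (rad/s): [2.22, 2.22, 2.79, 2.79, 3.14, 3.14, 3.14].

INTERFACE

Orientations are given as a unit quaternion [x, y, z, w].
In Python, from workcell import manip gives the robot as it stands. The module is installed in compiled form; this text tells all that it offers.
- The arm moves only by the tool send_rows, never from a script. Its argument "steps" is a list of rows, each a list of 2 entries, a list of its own where there are three numbers: the shift along the tool's x, y, z in m, then the turn about the tool's z in rad. In form: [[[x, y, z], spin], ...]. A call has exactly 8 rows; each row is the pose to reach, as a shift and turn from the pose commanded when the call began, along the tool's axes at that moment; what a row does not reach only later rows make up. A row lasts 1/8 s, in which the tool goes at most 62.5 mm and 10.7 degrees, less where a joint would pass 70% of its speed; a pose out of reach is approached as far as the arm can. A call with a gripper value outside its range is refused whole. "hand" is the opening, from 0 (shut) to 1 (fully open), set as the call begins (left out, the last holds). The fingers move at their own pace and stop on an object; "force" is the grip in N (left out, the last holds). Time passes only in rows, so rows that repeat a pose let the fingers close, or fill a call up. It gives the time, the measured TCP pose, the force and the opening at its end, in the units of the state.
- manip.get_obs(): the state, without advancing time (a new reading comes with each control period).
- manip.camera(name): name is "scene" or "top" or "wrist"; returns (picture, depth): 480x640x3 uint8, red, green, blue; 480x640 float32, m along the optical axis (not along the pixel's ray), 0 where there is no reading.
- manip.camera_info(name): a dict with "intrinsics" (3x3 intrinsics, pixels), "dist_coeffs" ([k1, k2, p1, p2, k3] as OpenCV has them; the pictures are not rectified), "pose" (4x4, takes a point from camera to world coordinates); the wrist camera has in their place "T_tool_cam" (4x4, takes a point from camera to tool coordinates, whose origin is the TCP and whose axes are the tool frame's). Camera axes: x right, y up, looking along -z (the intrinsics and any distortion apply to the point x, -y, -z); pixel columns grow to the right and rows downward; lengths in m; the calibration is good to about 2 mm. A picture is of the moment at which its call begins: read the wrist's pose just before it. camera_info takes no time and is no camera call.
- manip.hand_in(): hands the job in, once; it reports no verdict.
The state is a dict: "clock": time; "joint_pos": joint angles; "joint_velocities": joint speeds; "tau": joint torques, N m; "position": TCP position; "ee_rot": TCP orientation; "ft_force": force on the tool from outside, world axes, zero at the start; "torque": the same for the moment, N m; "grip_width": opening from 0.0 (shut) to 1.0 (fully open).
Only numpy, scipy, OpenCV 4.12 (cv2) and the standard library are available. Lean on these libraries where they do the work, as an engineer would, in place of code of your own. Each camera call takes 0.05 s, during which the arm holds its last target.

## Working session

There is one attempt and no reset: what is moved stays moved. The work goes in short steps, Python scripts to look and compute and a tool call to move; the robot and the scene stay as the last step left them, time stands still between calls to the robot, and variables do not carry over. Pictures are saved under pics/ and viewed, and the job is handed in when it is done.

Besides the shell and the picture viewer there is one more tool, called by a JSON object that holds its "method" and its "body", one argument or row to a line. send_rows: Moves the arm, as the interface text tells. Its arguments: {"type":"object","properties":{"steps":{"type":"array"},"hand":{"type":"number"},"force":{"type":"number"}},"required":["steps"]}

```bash
mkdir -p pics
python3 - <<'E'
from workcell import manip
import cv2,numpy as np
print({k:np.round(v,3) for k,v in manip.get_obs().items()}, manip.grip_depth)
for n in("scene","top"):
    p,d=manip.camera(n); cv2.imwrite(f"pics/{n}0.png",p[:,:,::-1]); np.savez(f"{n}0.npz",p=p,d=d)
    i=manip.camera_info(n); print(n,{k:np.round(v,4).tolist() for k,v in i.items()})
print(manip.camera_info("wrist")["T_tool_cam"])
E
```

```text
{'clock': np.float64(0.0), 'joint_pos': array([-1.149,  0.333, -0.065,  1.461,  0.022,  1.35 , -0.089]), 'joint_velocities': array([-0.001, -0.   ,  0.   ,  0.001, -0.   , -0.001,  0.   ]), 'tau': array([ 1.0000e-03, -6.2545e+01,  5.0000e-02, -3.9159e+01,  1.6000e-02,
        1.0000e-02,  0.0000e+00]), 'position': array([0.269, 0.564, 0.231]), 'ee_rot': array([ 0.846,  0.534, -0.001,  0.   ]), 'ft_force': array([-0.365,  0.117,  0.28 ]), 'torque': array([-0.014,  0.028, -0.017]), 'grip_width': np.float64(0.999)} 0.0187
scene {'intrinsics': [[511.9422, 0.0, 324.5357], [0.0, 511.9422, 240.4151], [0.0, 0.0, 1.0]], 'dist_coeffs': [-0.0284, 0.0, 0.0, 0.0, 0.0], 'pose': [[-0.3008, -0.7786, 0.5507, 1.051], [0.9537, -0.2495, 0.1682, 0.1764], [0.0064, 0.5757, 0.8176, 0.8891], [0.0, 0.0, 0.0, 1.0]]}
top {'intrinsics': [[516.6574, 0.0, 314.3617], [0.0, 516.6574, 236.0859], [0.0, 0.0, 1.0]], 'dist_coeffs': [-0.0465, 0.0, 0.0, 0.0, 0.0], 'pose': [[0.0131, 0.9975, -0.0689, 0.4612], [-0.9996, 0.0114, -0.025, 0.0139], [-0.0242, 0.0692, 0.9973, 1.0639], [0.0, 0.0, 0.0, 1.0]]}
[[ 9.99999931e-01  3.63765454e-04 -7.31957992e-05 -3.25520258e-05]
 [ 3.25746882e-04 -9.55101965e-01 -2.96277118e-01 -7.48040063e-02]
 [-1.77684832e-04  2.96277073e-01 -9.55102018e-01 -1.41362812e-01]
 [ 0.00000000e+00  0.00000000e+00  0.00000000e+00  1.00000000e+00]]
```

View pics/scene0.png

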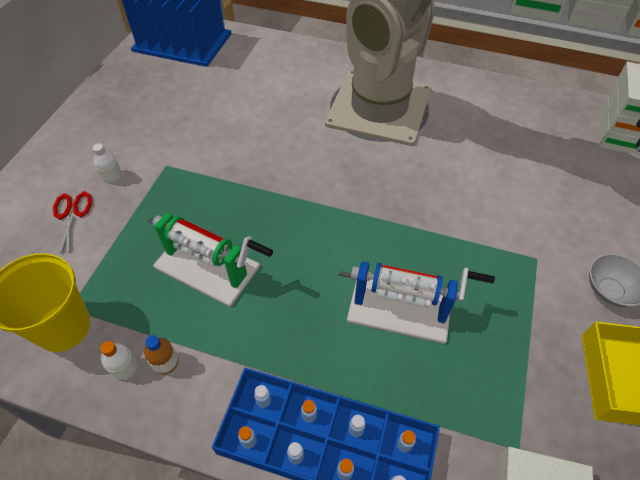

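View pics/top0.png

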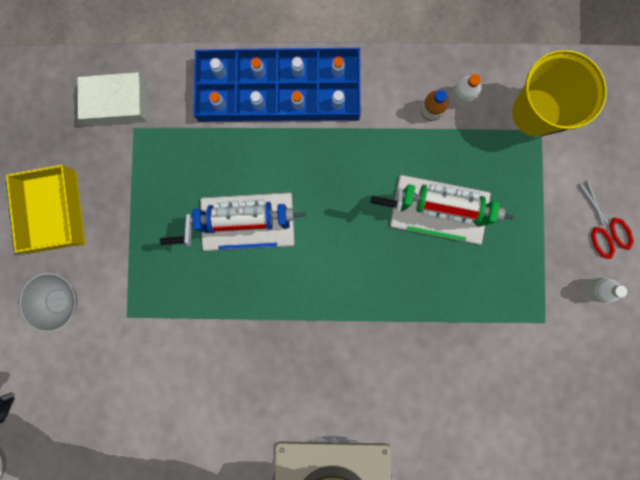

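The scene view shows the blue rotator right of centre (~405,290), with its black pin at (480,278). In the top view the blue base is at (248,220) with the pin at (172,240). The green twin is at (445,208). Next I'll measure the blue rotator's pose.

```bash
cat > h.py <<'E'
import numpy as np,cv2
from workcell import manip
def cloud(n,d,T=None):
    i=manip.camera_info(n); K=i["intrinsics"]; K=np.array(K)
    T=np.array(i["pose"]) if T is None else T
    vv,uu=np.mgrid[:480,:640]
    q=cv2.undistortPoints(np.stack([uu,vv],-1).reshape(-1,1,2).astype(np.float64),K,np.array(i["dist_coeffs"])).reshape(480,640,2)
    P=np.stack([q[...,0]*d,-q[...,1]*d,-d],-1)
    return P@T[:3,:3].T+T[:3,3]
E
python3 - <<'E'
from h import *
for n in("top","scene"):
    z=np.load(n+"0.npz");p=z["p"];d=z["d"];P=cloud(n,d)
    hsv=cv2.cvtColor(p,cv2.COLOR_RGB2HSV);H,S,V=[hsv[...,k].astype(int) for k in range(3)]
    roi=np.zeros((480,640),bool)
    if n=="top": roi[185:260,140:310]=1
    else: roi[255:345,330:505]=1
    Z=P[...,2]
    print(n,"green mat z",np.median(Z[roi&(H>60)&(H<95)&(S>80)]))
    for nm,m in {"red":((H<8)|(H>172))&(S>150)&(V>80),"base":(S<50)&(V>150)&(Z>.006)&(Z<.02),"blue":(H>100)&(H<125)&(S>150)&(Z>.06),"dark":(V<50)&(Z>.05)}.items():
        m=m&roi&(d>0); q=P[m]
        if len(q)<5: print(nm,len(q));continue
        c=q.mean(0); print(nm,len(q),c.round(4),"zrange",np.percentile(q[:,2],[2,50,98]).round(3), end=" ")
        r=cv2.minAreaRect((q[:,:2]*1000).astype(np.float32)); print("rect",np.round(r[0],1),np.round(r[1],1),round(r[2],1))
        if nm in("dark","red"):
            w,v=np.linalg.eigh(np.cov(q.T)); a=v[:,2]; print("  axis",a.round(3),"ext",np.percentile((q-c)@a,[0,3,97,100]).round(4))
E
```

```text
top green mat z 0.003182138351343955
red 197 [0.5423 0.1778 0.1093] zrange [0.103 0.11  0.114] rect [542.4 178.2] [ 6.7 97.3] 3.9
  axis [-0.069  0.998 -0.006] ext [-0.0483 -0.046   0.0458  0.049 ]
base 1864 [0.5592 0.1695 0.015 ] zrange [0.011 0.015 0.019] rect [563.3 179.4] [107.8 188.6] 3.8
blue 606 [0.5589 0.1862 0.1106] zrange [0.065 0.112 0.124] rect [561.3 179.7] [ 47.2 176.4] 3.6
dark 154 [0.5161 0.304  0.1152] zrange [0.11  0.115 0.119] rect [516.5 303.3] [13.1 44.4] 6.5
  axis [-0.097  0.995 -0.01 ] ext [-0.0229 -0.0207  0.0197  0.0214]
scene green mat z 0.0022065385077283395
red 110 [0.544  0.1802 0.1101] zrange [0.107 0.11  0.113] rect [544.3 179.9] [ 5.8 97.7] 3.4
  axis [-0.069  0.998 -0.007] ext [-0.0491 -0.0466  0.0464  0.0486]
base 1663 [0.5977 0.1729 0.0142] zrange [0.011 0.014 0.018] rect [569.  180.9] [ 97.7 187.9] 3.4
blue 839 [0.571  0.1852 0.1033] zrange [0.063 0.11  0.123] rect [564.9 180.9] [ 50.4 175. ] 4.0
dark 178 [0.5192 0.304  0.1135] zrange [0.108 0.114 0.118] rect [517.6 303.6] [13.9 45.4] 3.6
  axis [ 0.061 -0.998  0.003] ext [-0.0225 -0.0212  0.0213  0.023 ]
```

Run:
```python
from h import *
from scipy.spatial.transform import Rotation as Ro
o=manip.get_obs();R=Ro.from_quat(o["ee_rot"]).as_matrix()
print(R.round(3)); print((R.T@(np.array([.5165,.306,.19])-o["position"])).round(4), o["position"].round(4), np.degrees(np.arctan2(R[1,0],R[0,0])))
```

```text
[[ 0.43   0.903 -0.   ]
 [ 0.903 -0.43  -0.001]
 [-0.001  0.    -1.   ]]
[-0.1262  0.3346  0.0408] [0.2688 0.5639 0.2306] 64.51232668273445
```

{"method": "send_rows", "body": {
  "steps": [
    [[-0.016,0.042,0.0],0.13],
    [[-0.032,0.084,0.0],0.27],
    [[-0.048,0.126,0.0],0.4],
    [[-0.064,0.168,0.0],0.53],
    [[-0.08,0.21,0.0],0.67],
    [[-0.096,0.252,0.01],0.8],
    [[-0.112,0.294,0.02],0.93],
    [[-0.126,0.335,0.03],1.06]
  ],
  "hand": 1,
  "force": 20
}}

```text
clock: 1.1
position: [0.5179, 0.305, 0.2008]
ee_rot: [1.0, 0.031, -0.0, 0.0]
ft_force: [-0.9, 0.2, -0.2]
grip_width: 1.001
```

{"method": "send_rows", "body": {
  "steps": [
    [[0,0,0],0],
    [[0,0,0],0],
    [[0,0,0],0],
    [[0,0,0],0],
    [[0,0,0],0],
    [[0,0,0],0],
    [[0,0,0],0],
    [[0,0,0],0]
  ]
}}

```text
clock: 2.1
position: [0.5171, 0.3063, 0.2013]
ee_rot: [0.999, 0.033, 0.0, -0.0]
ft_force: [0.4, 0.7, 0.4]
grip_width: 1.0
```

Run:
```python
from h import *
from scipy.spatial.transform import Rotation as Ro
o=manip.get_obs();R=Ro.from_quat(o["ee_rot"]).as_matrix()
p,d=manip.camera("wrist"); cv2.imwrite("pics/w1.png",p[:,:,::-1])
T=np.eye(4);T[:3,:3]=R;T[:3,3]=o["position"];T=T@np.array(manip.camera_info("wrist")["T_tool_cam"])
P=cloud("wrist",d,T);np.savez("w1.npz",p=p,d=d,P=P)
print(o["clock"],o["position"].round(4),np.degrees(np.arctan2(R[1,0],R[0,0])),R[:,2].round(3))
Z=P[...,2];m=(p.max(-1)<50)&(d>0)&(Z>.09)&(Z<.13)&(abs(P[...,0]-.5165)<.03)&(abs(P[...,1]-.304)<.05)
q=P[m];print(len(q),q.mean(0),np.percentile(q,[1,50,99],axis=0).round(4))
print(np.round(cv2.minAreaRect((q[:,:2]*1000).astype(np.float32))[0],1),cv2.minAreaRect((q[:,:2]*1000).astype(np.float32))[1:])
```

```text
2.1 [0.5171 0.3063 0.2013] 3.7821518831609104 [ 0.  0. -1.]
1187 [0.51563788 0.30610428 0.1126224 ] [[0.5086 0.2813 0.1086]
 [0.5156 0.3069 0.1129]
 [0.5223 0.3282 0.1149]]
[515.8 304.5] ((12.7313871383667, 48.185245513916016), 4.042520999908447)
```

View pics/w1.png

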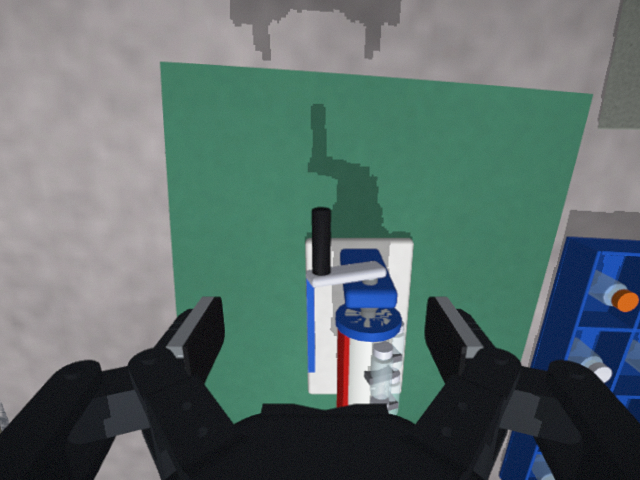

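The wrist view shows the black pin at (320,208–272), centred between the jaws, with clear space around it. Its centre works out at about (0.516, 0.305, 0.108), so I'll go down and grip it lightly.

{"method": "send_rows", "body": {
  "steps": [
    [[-0.001,0,0.03],0],
    [[-0.001,0,0.06],0],
    [[-0.001,0,0.085],0],
    [[-0.001,0,0.1],0],
    [[-0.001,0,0.112],0],
    [[-0.001,0,0.112],0],
    [[-0.001,0,0.112],0],
    [[-0.001,0,0.112],0]
  ]
}}

```text
clock: 3.15
position: [0.5165, 0.3065, 0.0901]
ee_rot: [0.999, 0.033, 0.001, -0.0]
ft_force: [-0.0, -0.2, -0.5]
grip_width: 1.0
```

{"method": "send_rows", "body": {
  "steps": [
    [[0,0,0],0],
    [[0,0,0],0],
    [[0,0,0],0],
    [[0,0,0],0],
    [[0,0,0],0],
    [[0,0,0],0],
    [[0,0,0],0],
    [[0,0,0],0]
  ],
  "hand": 0,
  "force": 25
}}

```text
clock: 4.15
position: [0.5148, 0.3062, 0.089]
ee_rot: [0.999, 0.033, -0.001, 0.0]
ft_force: [-6.1, -0.9, 3.2]
grip_width: 0.152
```

{"method": "send_rows", "body": {
  "steps": [
    [[0.001,0,-0.003],0],
    [[0.002,0,-0.006],0],
    [[0.0035,0,-0.009],0],
    [[0.005,0,-0.0115],0],
    [[0.007,0,-0.014],0],
    [[0.0095,0,-0.017],0],
    [[0.012,0,-0.019],0],
    [[0.0145,0,-0.021],0]
  ]
}}

```text
clock: 5.15
position: [0.5274, 0.3071, 0.1101]
ee_rot: [0.999, 0.034, -0.003, 0.001]
ft_force: [-18.9, -4.3, 10.4]
grip_width: 0.147
```

{"method": "send_rows", "body": {
  "steps": [
    [[0.0025,0,-0.002],0],
    [[0.0055,0,-0.0035],0],
    [[0.008,0,-0.005],0],
    [[0.011,0,-0.006],0],
    [[0.0145,0,-0.007],0],
    [[0.018,0,-0.0075],0],
    [[0.021,0,-0.008],0],
    [[0.0245,0,-0.008],0]
  ]
}}

```text
clock: 6.15
position: [0.5546, 0.3095, 0.1193]
ee_rot: [0.999, 0.033, -0.0, -0.0]
ft_force: [-7.9, -0.3, 9.0]
grip_width: 0.151
```

Run:
```python
from h import *
o=manip.get_obs(); print(o["clock"],o["position"].round(4),o["ft_force"].round(1),o["grip_width"])
for n in("scene","top"):
    p,d=manip.camera(n); cv2.imwrite(f"pics/{n}2.png",p[:,:,::-1]); P=cloud(n,d)
    hsv=cv2.cvtColor(p,cv2.COLOR_RGB2HSV);H,S,V=[hsv[...,k].astype(int) for k in range(3)]
    m=((H<8)|(H>172))&(S>150)&(V>80)&(abs(P[...,0]-.56)<.06)&(abs(P[...,1]-.18)<.1)&(d>0)
    q=P[m];print(n,len(q),np.median(q,0).round(4),np.round(cv2.minAreaRect((q[:,:2]*1000).astype(np.float32)),1) if 0 else cv2.minAreaRect((q[:,:2]*1000).astype(np.float32)))
```

```text
6.15 [0.5546 0.3095 0.1193] [-7.9 -0.3  9. ] 0.15144648784488188
scene 456 [0.5638 0.1814 0.1192] ((563.3244018554688, 180.9691162109375), (17.694459915161133, 98.68164825439453), 4.447391510009766)
top 376 [0.5638 0.1792 0.12  ] ((563.8726806640625, 179.58843994140625), (13.689092636108398, 98.5077896118164), 4.281009197235107)
```

View pics/scene2.png

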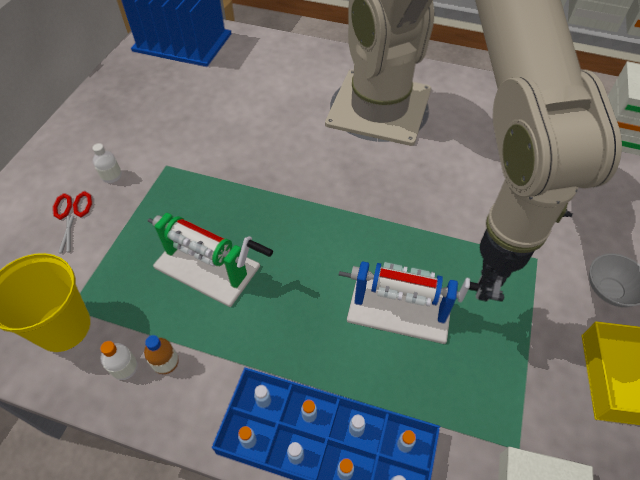

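The red bar now sits on top, at scene (408,280), with its middle at x≈0.5635, right over the rotor's axis. I'll open the gripper and lift straight up.

{"method": "send_rows", "body": {
  "steps": [
    [[0,0,0],0],
    [[0,0,0],0],
    [[0,0,0],0],
    [[0,0,0],0],
    [[0,0,0],0],
    [[0,0,0],0],
    [[0,0,0],0],
    [[0,0,0],0]
  ],
  "hand": 1
}}

```text
clock: 7.25
position: [0.555, 0.3088, 0.1183]
ee_rot: [0.999, 0.033, 0.0, -0.0]
ft_force: [-0.6, 0.1, -0.9]
grip_width: 1.001
```

{"method": "send_rows", "body": {
  "steps": [
    [[0,0,-0.015],0],
    [[0,0,-0.03],0],
    [[0,0,-0.05],0],
    [[0,0,-0.075],0],
    [[0,0,-0.1],0],
    [[0,0,-0.12],0],
    [[0,0,-0.13],0],
    [[0,0,-0.13],0]
  ]
}}

```text
clock: 8.25
position: [0.5553, 0.309, 0.2493]
ee_rot: [0.999, 0.033, 0.001, -0.0]
ft_force: [-0.3, -0.6, -0.8]
grip_width: 1.002
```

Run:
```python
from h import *
o=manip.get_obs(); print(o["clock"],o["position"].round(4),o["ft_force"].round(1),o["grip_width"])
for n in("scene","top"):
    p,d=manip.camera(n); cv2.imwrite(f"pics/{n}3.png",p[:,:,::-1]); P=cloud(n,d)
    hsv=cv2.cvtColor(p,cv2.COLOR_RGB2HSV);H,S,V=[hsv[...,k].astype(int) for k in range(3)]
    m=((H<8)|(H>172))&(S>150)&(V>80)&(abs(P[...,0]-.56)<.06)&(abs(P[...,1]-.18)<.1)&(d>0)
    q=P[m];c=q.mean(0);n_=np.linalg.svd(q-c)[2][2] if len(q)<3000 else 0
    print(n,len(q),np.median(q,0).round(4),cv2.minAreaRect((q[:,:2]*1000).astype(np.float32)),"normal",n_*np.sign(n_[2]))
```

```text
8.25 [0.5553 0.309  0.2493] [-0.3 -0.6 -0.8] 1.0021910548552846
scene 457 [0.5641 0.1812 0.1191] ((564.121826171875, 180.83901977539062), (17.80672264099121, 98.34519958496094), 4.079229831695557) normal [0.04065483 0.00286297 0.99916915]
top 373 [0.5639 0.1791 0.1201] ((563.8382568359375, 180.10357666015625), (13.379353523254395, 99.08795166015625), 4.198365211486816) normal [0.07169484 0.00524916 0.9974128 ]
```

View pics/scene3.png

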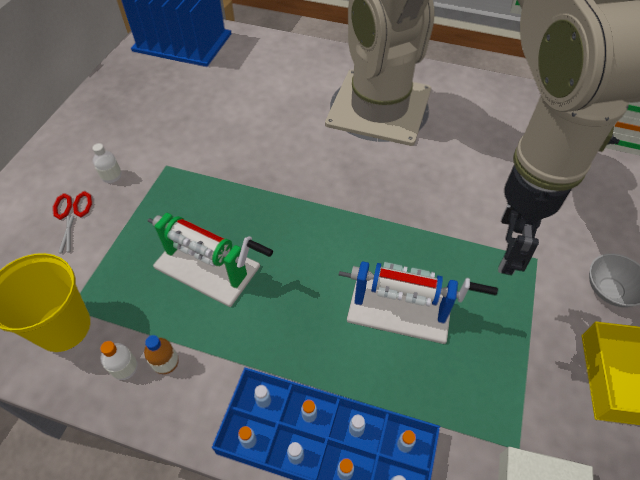

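The red bar is on top at (408,280), and the gripper is clear of the pin. As a last check I'll locate the pin, since it has the longer lever, and confirm the green rotator hasn't moved.

Run:
```python
from h import *
p,d=manip.camera("scene");P=cloud("scene",d);z=np.load("scene0.npz")
m=(p.max(-1)<50)&(d>0);m[:270]=0;m[305:]=0;m[:,:465]=0;m[:,505:]=0;m&=(P[...,2]>.12)&(P[...,2]<.16)
q=P[m];c=np.median(q,0);print(len(q),c,np.percentile(q[:,2],[5,95]), cv2.minAreaRect((q[:,:2]*1000).astype(np.float32)))
print("green diff",np.abs(p[205:305,140:280].astype(int)-z["p"][205:305,140:280]).mean(), "noise ref",np.abs(p[205:305,20:120].astype(int)-z["p"][205:305,20:120]).mean())
```

```text
211 [0.55973192 0.30651016 0.14024227] [0.1355434  0.14331384] ((558.03369140625, 307.0780334472656), (14.630254745483398, 46.48781204223633), 3.346113920211792)
green diff 2.7847142857142857 noise ref 2.7573
```

```bash
python3 -c "
from workcell import manip
print(manip.hand_in())"
```

```text
the job is handed in; nothing more can be done
None
```

I gripped the blue rotator's crank pin lightly (25 N), swung it about 1.3 rad along its arc until the red seat was on top, then let go and lifted clear. The job was handed in at about 8.4 s; hand-in gives no verdict.

- **Red seat:** its middle sits within about 1 mm of the rotor axis. The fitted tilt of its face was 0.04 rad in the scene view and 0.07 rad in the top view, both leaning away from the robot and inside the 0.21 rad limit.
- **Crank pin:** it is 1–3 mm past top centre, which agrees with about -0.03 to -0.06 rad.
- **Contact:** the wrist force was back to about zero, and the gripper was open roughly 13 cm above where it let go of the pin. The highest force I read was about 22 N, during the swing.
- **Green rotator:** its pictures before and after differ only by camera noise.

No check failed. The two cameras disagree by about 1–2 mm, which is within calibration.

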